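# Unlatch the soaking-tank lid and hold it at its balance point

### The job

Turn the clamp knob on the steel soaking tank a full quarter turn counter-clockwise to free the latch, slide the latch all the way back off the lid, then take the lid by its handle and swing it up until it stands straight up at its balance point, where it would fall neither way. Finish still gripping the handle there, with the lid at rest: do not let go and do not let the lid go over to the other side. Leave the bottles, boxes and other things around the tank where they are.

Things in the scene. Friction and masses are not known exactly. Their poses are not given: they have to be found in the camera images.
- tank: open stainless soaking tank, fixed; 150 (x) x 170 (y) x 85 mm high; origin under its centre on the counter. Its +x points to the hinge side, -x to the front with the lid's handle (35 mm off centre to -y) and the latch bracket (45 mm off centre to +y, reaching to x = -186 mm). A tube rack stands fixed inside.
- lid (a joint): lid angle in rad: 0 shut and level, 1.571 standing straight up (the balance point: its weight lies in the plane of the hinge), 2.3 fallen over on the far stop. Plate 155 x 172 x 8 mm, 0.25 to 0.55 kg, on a free-swinging hinge: let go off balance, it falls that way.
- lid_hinge (a point): point on the hinge line, in line with the handle: from the tank's centre 75 mm to +x, 35 mm to -y, 89 mm above the counter; the hinge line runs along the tank's y; axes as the tank's
- lid_handle (a point): centre of the lid handle: black round stub, diameter 18, 26 mm long along the tank's y, on a 14 mm wide neck, 32 mm in front of the lid's edge and 187 mm from the hinge line; 89 mm high with the lid shut, 276 mm with it upright. Its y runs along the stub, its x to the hinge. Gripped across its two flat ends it turns between the pads as the lid swings, so the tool can keep pointing down
- clamp_knob (a joint): knob angle in rad, grows counter-clockwise seen from above: 0 locked, 1.571 free (stop); starts at 0 to 0.2. Under the knob a steel ear points half to the tank's -x, half to its +y when locked, against a fixed post, so the latch cannot slide; fully turned it points to -x and -y, clear of the post. About 0.1 N m; stays where left.
- knob_grip (a point): on the knob's axis, 110 mm above the counter; with the latch at 0 it is 130 mm to -x and 45 mm to +y of the tank's centre. The knob is a black upright bar 12 mm thick (this point's y), 36 mm long (its x), its top 117 mm high; axes as the tank's at joint value 0. Beside it, ear and post rise to 88 mm and the latch's nose, 38 mm away on the +x side, to 101 mm
- latch (a joint): slide of the latch in m, carrying the knob with it: 0 holding the lid (its nose 14 mm over the lid's front edge), 0.025 fully back (stop), moving to the tank's -x; about 1.5 N friction, stays where left
- saline_bottle: bystander: clear bottle 49 x 77 x 130 mm, origin under its centre
- swab_box: bystander: card box 58 x 98 x 48 mm, origin under its centre
- spray_flask: bystander: white flask with tall cone cap, 60 mm in diameter, 180 mm high, origin under its centre
- kidney_dish: bystander: steel kidney dish 93 x 202 x 35 mm, origin under its centre
- vial: bystander: glass vial 24 mm in diameter, 46 mm high, origin under its centre
- tape_roll: bystander: roll of tape 92 mm in diameter, 48 mm high, origin under its centre

How it is judged:
By the outcome, as a careful person would: the job done as asked, in the order asked, and still so for the second after the job is handed in, while the arm keeps its last pose, push and grip.
It also fails if it takes over 64 s, if anything falls off the work surface, if the arm or the gripper's body presses on something with over 40 N, if the wrist force passes 120 N, or if a joint passes its speed limit or range.

### The arm

A 6-joint arm with a two-finger parallel gripper is mounted at the origin on a cart in front of the work surface, level with it; the furniture and walls round the work are solid. World frame = base frame: x ahead of the robot, y to its left, z up, the work surface at z = 0. Lengths are in m, angles in rad, forces in N, time in s.
With the tool pointing down it reaches from about 0.3 to 0.875 m from the base axis. Payload 6.4 kg.
Tool frame: the origin (TCP) lies at the very end of the fingers, on their centre line; the grasp point (between the pads) lies 19 mm behind it; z points along the fingers, y is the line along which they close (so a half turn about z gives the same grasp; the last joint's range is limited). The gripper opens to 85 mm and grips with 20 to 120 N. Pads are 22 mm wide; open, the fingers measure 114 mm over their backs; the gripper's body (76 mm by 85 mm) begins 54 mm behind the grasp point. The pads swing forward as they close: fully open they stand 13 mm farther back than shut.
Start: joints at [1.099, 0.181, 1.607, -0, 1.354, -0.206], TCP at [0.151, 0.555, 0.231] pointing down, gripper open.
Joint ranges: [-2.99, 2.99], [-0.89, 2.07], [0.3, 2.58], [-1.14, 4.28], [0, 2.63], [-3.12, 3.12]. Speed limits (rad/s): [2.57, 2.57, 3.01, 3.14, 3.14, 3.14].

### API

Orientations are given as a unit quaternion [w, x, y, z].
In Python, from bench import ctrl gives the robot as it stands.
- The arm moves only by the tool jog_arm, never from a script. Its argument "series" is a list that holds one entry, the list of rows, each a list of 7 numbers: the shift along the tool's x, y, z in mm, then the turn, a rotation vector about the tool's x, y, z in rad, then the finger opening in mm, from 0 to 85.4. In form: [[[tx, ty, tz, rx, ry, rz, gripper], ...]]. A call has exactly 10 rows; each row shifts and turns the commanded pose from where the row before left it, along the tool's axes as they then stand; what a row does not reach is not made up. A row lasts 1/10 s, in which the tool goes at most 50 mm and 8.59 degrees, less where a joint would pass 70% of its speed; a pose out of reach is approached as far as the arm can. A call with a gripper value outside its range is refused whole. The fingers move at their own pace and stop on an object; the grip force is fixed at half the most. Time passes only in rows, so rows that do not move let the fingers close, or fill a call up. It gives the time, the measured TCP pose, the force, the opening and the grip force at its end, in the units of the state.
- ctrl.get_obs(): the state, without advancing time (a new reading comes with each control period).
- ctrl.camera(name): name is "side" or "top"; returns a dict with "frame" (400x640x3 uint8, blue, green, red), "z_map" (400x640 float32, m along the optical axis (not along the pixel's ray), 0 where there is no reading), "fx", "fy", "cx", "cy" (pixels), "xyz" and "rotation" of the camera in the world. Camera axes: x right, y down, z forward; pixel columns grow to the right and rows downward; lengths in m; the calibration is good to about 2 mm. A picture is of the moment at which its call begins.
- ctrl.hand_in(): hands the job in; it is judged then, once.
The state is a dict: "time_s": time; "q": joint angles; "dq": joint speeds; "joint_efforts": joint torques, N m; "eef_pos": TCP position; "eef_rot": TCP orientation; "wrist_force": force on the tool from outside, world axes, zero at the start; "torque": the same for the moment, N m; "opening": opening from 0.0 (shut) to 1.0 (fully open); "grasp_force": force on a finger pad.
Only numpy, scipy, OpenCV 4.12 (cv2) and the standard library are available. Lean on these libraries where they do the work, as an engineer would, in place of code of your own. Each camera call takes 0.05 s, during which the arm holds its last target. There are 200 camera calls.

## Working session

There is one attempt and no reset: what is moved stays moved. The work goes in short steps, Python scripts to look and compute and a tool call to move; the robot and the scene stay as the last step left them, time stands still between calls to the robot, and variables do not carry over. Pictures are saved under pics/ and viewed, at most 10 in all, crops included, and the job is handed in when it is done.

Besides the shell and the picture viewer there is one more tool, called after ">>>" by a JSON object that holds its "op" and its "data", one argument or row to a line. jog_arm: Moves the arm, as the interface text tells. Its arguments: {"type":"object","properties":{"series":{"type":"array"}},"required":["series"]}

```bash
mkdir -p pics; ls; cat > h.py <<'E'
import numpy as np, cv2
from bench import ctrl
from scipy.spatial.transform import Rotation as R
def rot(c):
    r=np.array(c["rotation"],float)
    return r if r.shape==(3,3) else R.from_quat(r,scalar_first=True).as_matrix()
def cloud(c):
    z=c["z_map"];v,u=np.mgrid[:z.shape[0],:z.shape[1]]
    p=np.stack([(u-c["cx"])/c["fx"]*z,(v-c["cy"])/c["fy"]*z,z],-1)
    w=p@rot(c).T+np.array(c["xyz"]); w[z==0]=np.nan
    return w
E
python3 - <<'E'
from h import *
print(ctrl.get_obs())
for n in("top","side"):
    c=ctrl.camera(n);cv2.imwrite(f"pics/{n}0.png",c["frame"]);np.savez(f"{n}0.npz",w=cloud(c))
    print(n,c["xyz"],c["rotation"],c["fx"],c["cx"],c["cy"])
E
```

```text
pics
{'time_s': 0.0, 'q': array([ 1.09866093e+00,  1.81531653e-01,  1.60802409e+00,  2.08150765e-05,
        1.35378827e+00, -2.06324506e-01]), 'dq': array([ 0.00104523,  0.00051528,  0.0008995 ,  0.00052332, -0.00185618,
        0.00014153]), 'joint_efforts': array([ 2.29864439e-03, -4.44863820e+01, -3.51346529e+01, -5.36883954e-05,
        8.88470036e-03, -5.28546593e-05]), 'eef_pos': array([0.15078024, 0.55430359, 0.23038165]), 'eef_rot': array([-3.00975750e-04,  1.32516701e-01,  9.91180386e-01, -8.22398065e-04]), 'wrist_force': array([0.29431828, 0.30797695, 0.10635898]), 'torque': array([ 0.04508295, -0.00734153,  0.03063148]), 'grasp_force': 0.0, 'opening': 0.9975552029364827}
top [0.43541464 0.04677743 1.63340387] [-0.01063095  0.71329706 -0.70039935  0.02313104] 515.1517657883262 317.40845958090847 204.90680359065075
side [ 0.02551456 -0.75557143  1.20158546] [-0.32573141  0.90096475 -0.2703454   0.09526246] 451.5466187810469 315.8624787173538 196.57694430767754
```

View pics/top0.png

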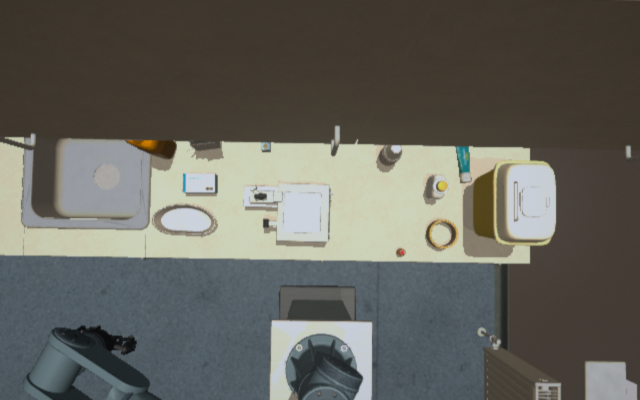

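View pics/side0.png

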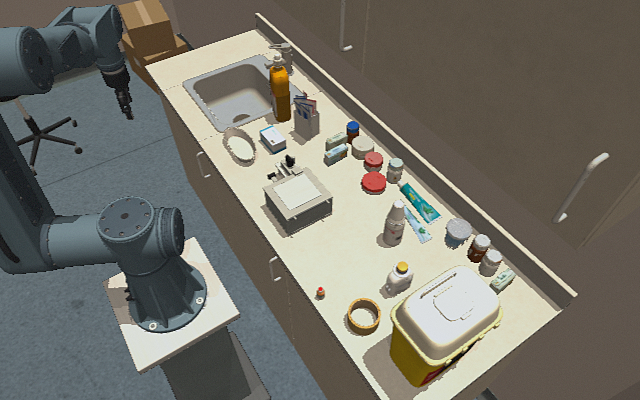

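The top view shows the tank at about (303,213). Its front faces image-left, with the handle at (268,224) and the knob at (262,196). The side view agrees: knob at about (290,160), handle at about (270,182). Next I'll measure these.

```bash
python3 - <<'E'
from h import *
t=np.load("top0.npz")["w"];s=np.load("side0.npz")["w"]
np.set_printoptions(precision=4,suppress=True)
for n,w in(("t",t),("s",s)):
    x,y,z=w[...,0],w[...,1],w[...,2]
    roi=(x>.28)&(x<.62)&(y>-.05)&(y<.35)
    print(n,"counter z",np.nanmedian(z[roi&(abs(z)<.02)]))
    lid=roi&(z>.083)&(z<.103)
    k,l,st,cen=cv2.connectedComponentsWithStats(lid.astype(np.uint8))
    for i in np.argsort(-st[1:,4])[:3]+1:
        m=l==i
        print(" comp",st[i],w[m].mean(0),np.median(z[m]),cv2.minAreaRect((w[m][:,:2]*1000).astype(np.float32)))
    hi=roi&(z>.104)&(z<.14); print(" knob>104:",hi.sum(),w[hi].mean(0),np.percentile(z[hi],[10,50,95]) if hi.any() else 0, cv2.minAreaRect((w[hi][:,:2]*1000).astype(np.float32)) if hi.any() else 0)
print("overhead z",np.nanmedian(t[80,:,:],0), np.nanmedian(t[135,250:400],0))
c=[cv2.imread("pics/top0.png")[175:250,230:340],cv2.imread("pics/side0.png")[140:245,250:345]]
cv2.imwrite("pics/c0.png",np.hstack([cv2.resize(i,(400,int(400*i.shape[0]/i.shape[1])),interpolation=2)[:270] for i in c]))
E
```

```text
t counter z -0.0005604618313047594
 comp [ 263  183   71   59 3111] [0.4871 0.0659 0.0933] 0.09326248948033267 ((488.16729736328125, 77.89539337158203), (207.66763305664062, 172.198486328125), 89.36641693115234)
 comp [252 185   8   9  28] [0.5518 0.209  0.087 ] 0.08695954547137275 ((550.6655883789062, 209.3321075439453), (28.46939468383789, 13.663042068481445), 31.35005760192871)
 comp [259 197   8   3  11] [0.5274 0.1855 0.0891] 0.08816710566880648 ((527.0261840820312, 185.0060272216797), (3.7468490600585938, 20.705320358276367), 10.970529556274414)
 knob>104: 76 [0.5281 0.1676 0.1115] [0.1046 0.1123 0.1194] ((494.4784240722656, 118.0691146850586), (197.71353149414062, 87.65978240966797), 70.31875610351562)
s counter z 0.0016633634917098128
 comp [ 263  166   70   56 2185] [0.4823 0.0629 0.0949] 0.0950301197069654 ((485.59307861328125, 80.16181182861328), (211.57643127441406, 173.2980499267578), 89.67998504638672)
 comp [284 159  10   9  34] [0.5279 0.1889 0.0932] 0.0947131214248812 ((525.9738159179688, 187.86534118652344), (17.19679832458496, 34.186851501464844), 22.857040405273438)
 comp [290 156   5   3  11] [0.5584 0.2127 0.0884] 0.08805473406332354 ((557.333251953125, 214.02691650390625), (10.255904197692871, 15.301020622253418), 46.686092376708984)
 knob>104: 52 [0.5306 0.1815 0.1138] [0.1055 0.115  0.123 ] ((529.39111328125, 166.2416534423828), (25.1105899810791, 78.92193603515625), 0.5120130777359009)
overhead z [0.6174 0.0375 1.0137] [0.6178 0.0185 0.6474]
```

View pics/c0.png

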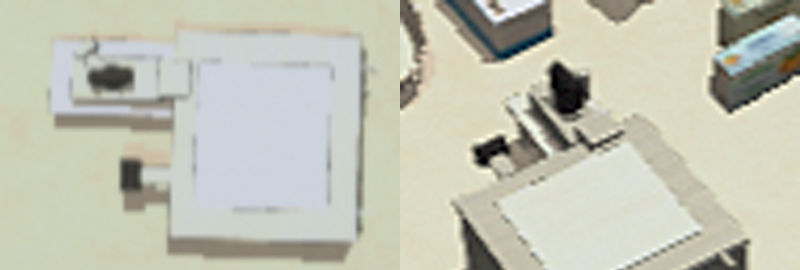

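Crop (3.6x zoom): the dark knob bar lies roughly along tank x, at top-view pixel (259,196). The handle stub is at (266,223), and the lid's left edge is at about column 277. Now for precise fits.

```bash
python3 - <<'E'
from h import *
np.set_printoptions(precision=4,suppress=True)
for n in("top","side"):
    w=np.load(n+"0.npz")["w"];f=cv2.imread(f"pics/{n}0.png");g=f.max(2)
    x,y,z=w[...,0],w[...,1],w[...,2]
    lid=((z>.086)&(z<.1)&(x>.38)&(x<.6)&(y>-.04)&(y<.155)).astype(np.uint8)
    lid=cv2.morphologyEx(lid,cv2.MORPH_OPEN,np.ones((9,9)))>0
    (c,sz,a)=cv2.minAreaRect((w[lid][:,:2]*1000).astype(np.float32));print(n,"lid",c,sz,a,np.median(z[lid]))
    nm=(x>.38)&(x<.6)&(y>.1)&(y<.26)&(g<90)
    for nme,m in(("knob",nm&(z>.09)&(x>.5)&(z<.14)),("handle",nm&(z>.07)&(z<.12)&(x<.5))):
        print(nme,m.sum(),w[m].mean(0),w[m].min(0),w[m].max(0),cv2.minAreaRect((w[m][:,:2]*1000).astype(np.float32)))
        vv,uu=np.nonzero(m);print("  px",uu.min(),uu.max(),vv.min(),vv.max(),uu.mean(),vv.mean())
        if nme=="knob":
            P=w[m][:,:2];e=np.linalg.eigh(np.cov(P.T));print("  long axis deg",np.degrees(np.arctan2(*e[1][::-1,1])))
E
```

```text
top lid (449.5821533203125, 87.60867309570312) (108.67060852050781, 47.16012191772461) 38.82047653198242 0.09317618997574462
knob 41 [0.5321 0.1897 0.1122] [0.5269 0.1754 0.0901] [0.5379 0.205  0.1219] ((532.1644287109375, 190.27847290039062), (10.559600830078125, 29.641311645507812), 2.321902275085449)
  px 255 265 194 198 260.2926829268293 195.8048780487805
  long axis deg 94.83149546656713
handle 29 [0.452  0.1733 0.0965] [0.4433 0.1664 0.0878] [0.4615 0.1787 0.1018] ((452.339599609375, 172.7487030029297), (18.11092758178711, 11.912664413452148), 2.398148775100708)
  px 264 268 220 226 265.6551724137931 223.10344827586206
side lid (443.9090881347656, 40.778358459472656) (109.06924438476562, 184.81948852539062) 39.663265228271484 0.09457932371037903
knob 74 [0.5292 0.1776 0.1065] [0.5169 0.1267 0.0902] [0.5414 0.2044 0.1246] ((528.0816650390625, 165.6634521484375), (24.231416702270508, 77.26176452636719), 1.805199384689331)
  px 286 301 155 175 290.0945945945946 162.77027027027026
  long axis deg 85.41225378223882
handle 46 [0.4343 0.1517 0.0904] [0.4006 0.1018 0.0707] [0.4662 0.181  0.1035] ((427.334716796875, 145.63909912109375), (98.65823364257812, 23.598234176635742), 46.25227355957031)
  px 265 275 173 200 269.6521739130435 182.54347826086956
```

```bash
cat > fit.py <<'E'
from h import *
from scipy.optimize import least_squares
np.set_printoptions(precision=4,suppress=True)
for n in("top","side"):
    w=np.load(n+"0.npz")["w"]; x,y,z=w[...,0],w[...,1],w[...,2]
    m=((z>.082)&(z<.104)&(x>.37)&(x<.61)&(y>-.06)&(y<.155)).astype(np.uint8)
    m=cv2.morphologyEx(cv2.morphologyEx(m,cv2.MORPH_CLOSE,np.ones((5,5))),cv2.MORPH_OPEN,np.ones((7,7)))
    P=w[(m>0)&(z>.07)]
    # edges: extremes in bins (robust percentiles), line fits
    def edge(ax,lo,hi,side):
        o=1-ax; pts=[]
        for b in np.arange(lo,hi,.008):
            q=P[(P[:,ax]>b)&(P[:,ax]<b+.008)][:,o]
            if len(q)>5: pts.append((b+.004,q.max() if side>0 else q.min()))
        pts=np.array(pts); k=np.polyfit(pts[:,0],pts[:,1],1); r=pts[:,1]-np.polyval(k,pts[:,0])
        g=abs(r)<2*np.median(abs(r))+1e-4; k=np.polyfit(pts[g,0],pts[g,1],1); return k
    for nm,a in dict(front=(0,.43,.5,1),hinge=(0,.42,.56,-1),left=(1,0,.12,-1),right=(1,0,.12,1)).items():
        k=edge(*a); print(n,nm,"slope deg %.2f"%np.degrees(np.arctan(k[0])),"at mid %.4f"%np.polyval(k,.487 if a[0]==0 else .056))
E
python3 fit.py
```

```text
top front slope deg 1.08 at mid 0.1407
top hinge slope deg 1.01 at mid -0.0151
top left slope deg 0.40 at mid 0.4030
top right slope deg 0.88 at mid 0.5726
side front slope deg -7.66 at mid 0.1428
side hinge slope deg -0.74 at mid -0.0148
side left slope deg 1.13 at mid 0.4000
side right slope deg 1.07 at mid 0.5702
```

Both views agree on the pose: tank centre about (0.487, 0.0605), yaw about −90° (tank −x is world +y). That puts the knob at (0.532, 0.190), its top at 0.117, at about +0.08 rad. The handle is at (0.452, 0.1725, 0.089) and the hinge line at y = −0.0145. These match the given sizes, so I'll move.

>>> {"op": "jog_arm", "data": {
  "series": [
    [[-40, -22, 0, 0, 0, 0, 45], [-40, -22, 0, 0, 0, 0, 45], [-40, -22, 0, 0, 0, 0, 45], [-40, -22, 0, 0, 0, 0, 45], [-40, -22, 0, 0, 0, 0, 45], [-40, -22, 0, 0, 0, 0, 45], [-40, -22, 0, 0, 0, 0, 45], [-40, -22, 0, 0, 0, 0, 45], [-40, -22, 0, 0, 0, 0, 45], [-40, -22, 0, 0, 0, 0, 45]]
  ]
}}

```text
time_s: 1.1
eef_pos: [0.48, 0.2359, 0.231]
eef_rot: [-0.0, 0.133, 0.991, -0.0]
wrist_force: [0.4, 1.3, -0.4]
opening: 0.525
grasp_force: 0.0
```

>>> {"op": "jog_arm", "data": {
  "series": [
    [[-32, -15.5, 0, 0, 0, 0, 45], [-31, -15.5, 0, 0, 0, 0, 45], [0, 0, 0, 0, 0, 0.15, 45], [0, 0, 0, 0, 0, 0.15, 45], [0, 0, 0, 0, 0, 0.15, 45], [0, 0, 0, 0, 0, 0.15, 45], [0, 0, 0, 0, 0, 0.15, 45], [0, 0, 0, 0, 0, 0.15, 45], [0, 0, 0, 0, 0, 0.15, 45], [0, 0, 0, 0, 0, 0.02, 45]]
  ]
}}

```text
time_s: 2.1
eef_pos: [0.5315, 0.191, 0.2308]
eef_rot: [-0.0, 0.62, 0.784, -0.0]
wrist_force: [-0.1, -0.0, -0.2]
opening: 0.526
grasp_force: 0.0
```

>>> {"op": "jog_arm", "data": {
  "series": [
    [[0, 0, 20, 0, 0, 0.14, 45], [0, 0, 25, 0, 0, 0, 45], [0, 0, 25, 0, 0, 0, 45], [0, 0, 20, 0, 0, 0, 45], [0, 0, 15, 0, 0, 0, 45], [0, 0, 12, 0, 0, 0, 45], [0, 0, 10, 0, 0, 0, 45], [0, 0, 5, 0, 0, 0, 45], [0, 0, 4, 0, 0, 0, 45], [0, 0, 0, 0, 0, 0, 45]]
  ]
}}

```text
time_s: 3.1
eef_pos: [0.5319, 0.191, 0.0952]
eef_rot: [0.0, 0.673, 0.74, 0.0]
wrist_force: [-0.2, 0.2, 0.6]
opening: 0.53
grasp_force: 0.0
```

```bash
python3 - <<'E'
from h import *
o=ctrl.get_obs();print(o["eef_pos"],o["wrist_force"],o["q"])
c=ctrl.camera("side");s=ctrl.camera("top")
a=c["frame"][110:215,235:340];b=s["frame"][160:250,220:340]
cv2.imwrite("pics/c1.png",np.hstack([cv2.resize(i,(400,400),interpolation=2) for i in(a,b)]))
E
```

```text
[0.5319207  0.19104602 0.09524149] [-0.22711271  0.21640765  0.56469177] [ 1.34855960e-01  3.18820446e-01  1.73666739e+00 -1.41556598e-05
  1.08603324e+00  3.95996397e-02]
```

View pics/c1.png

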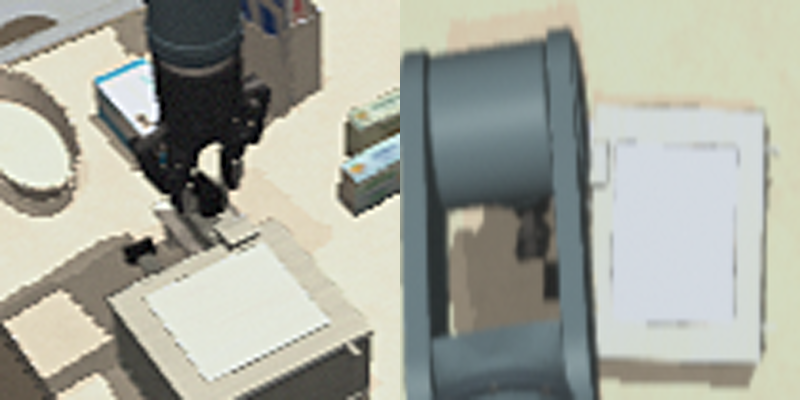

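In the side view the open fingers straddle the knob, at about (205,190) in the crop. Time to close.

>>> {"op": "jog_arm", "data": {
  "series": [
    [[0, 0, 2, 0, 0, 0, 20], [0, 0, 0, 0, 0, 0, 0], [0, 0, 0, 0, 0, 0, 0], [0, 0, 0, 0, 0, 0, 0], [0, 0, 0, 0, 0, 0, 0], [0, 0, 0, 0, 0, 0, 0], [0, 0, 0, 0, 0, 0, 0], [0, 0, 0, 0, 0, 0, 0], [0, 0, 0, 0, 0, 0, 0], [0, 0, 0, 0, 0, 0, 0]]
  ]
}}

```text
time_s: 4.2
eef_pos: [0.5333, 0.1911, 0.0938]
eef_rot: [0.001, 0.673, 0.74, 0.001]
wrist_force: [5.7, 0.5, -2.2]
opening: 0.125
grasp_force: 61.9
```

>>> {"op": "jog_arm", "data": {
  "series": [
    [[0, 1, 0, 0, 0, -0.14, 0], [0, 0, 0, 0, 0, -0.14, 0], [0, 0, 0, 0, 0, -0.14, 0], [0, 0, 0, 0, 0, -0.14, 0], [0, 0, 0, 0, 0, -0.14, 0], [0, 0, 0, 0, 0, -0.14, 0], [0, 0, 0, 0, 0, -0.14, 0], [0, 0, 0, 0, 0, -0.14, 0], [0, 0, 0, 0, 0, -0.1, 0], [0, 0, 0, 0, 0, -0.1, 0]]
  ]
}}

```text
time_s: 5.2
eef_pos: [0.5342, 0.1916, 0.0939]
eef_rot: [0.002, 0.076, 0.997, 0.001]
wrist_force: [4.9, 2.8, -2.2]
opening: 0.125
grasp_force: 61.8
```

```bash
python3 - <<'E'
from h import *
o=ctrl.get_obs();r=o["eef_rot"];print(o["eef_pos"],o["wrist_force"],o["torque"],o["opening"],2*np.arctan2(r[2],r[1])-np.pi/2)
E
```

```text
[0.53424155 0.1915502  0.09386569] [ 4.92721093  2.77080839 -2.16374405] [ 0.25490262 -0.68571956 -0.10154131] 0.12456492715374708 1.4187959489663258
```

>>> {"op": "jog_arm", "data": {
  "series": [
    [[0, 0, 0, 0, 0, -0.05, 0], [0, 0, 0, 0, 0, -0.05, 0], [0, 0, 0, 0, 0, -0.05, 0], [0, 0, 0, 0, 0, -0.05, 0], [0, 0, 0, 0, 0, -0.03, 0], [0, 0, 0, 0, 0, 0, 0], [0, 0, 0, 0, 0, 0, 0], [0, 0, 0, 0, 0, 0, 0], [0, 0, 0, 0, 0, 0, 0], [0, 0, 0, 0, 0, 0, 0]]
  ]
}}

```text
time_s: 6.2
eef_pos: [0.5343, 0.1917, 0.0939]
eef_rot: [0.002, -0.035, 0.999, 0.001]
wrist_force: [4.8, 1.3, -3.1]
opening: 0.126
grasp_force: 71.0
```

```bash
python3 - <<'E'
from h import *
o=ctrl.get_obs();r=o["eef_rot"];print(o["eef_pos"],o["wrist_force"],o["torque"],o["opening"],2*np.arctan2(r[2],r[1])-np.pi/2)
E
```

```text
[0.53432928 0.19173547 0.09390233] [ 4.7745654   1.26878516 -3.07307644] [ 0.37902773 -0.75010574 -1.46146271] 0.12582684309837255 1.6414695349529742
```

>>> {"op": "jog_arm", "data": {
  "series": [
    [[0, 0, 0, 0, 0, 0.04, 0], [0, 3, 0, 0, 0, 0, 0], [0, 4, 0, 0, 0, 0, 0], [0, 4, 0, 0, 0, 0, 0], [0, 4, 0, 0, 0, 0, 0], [0, 4, 0, 0, 0, 0, 0], [-1, 4, 0, 0, 0, 0, 0], [0, 2, 0, 0, 0, 0, 0], [0, 1, 0, 0, 0, 0, 0], [0, 0, 0, 0, 0, 0, 0]]
  ]
}}

```text
time_s: 7.2
eef_pos: [0.5345, 0.2168, 0.0939]
eef_rot: [0.002, -0.017, 1.0, -0.0]
wrist_force: [5.8, -1.8, -2.8]
opening: 0.127
grasp_force: 63.4
```

```bash
python3 - <<'E'
from h import *
o=ctrl.get_obs();r=o["eef_rot"];print(o["eef_pos"],o["wrist_force"],o["torque"],o["opening"],2*np.arctan2(r[2],r[1])-np.pi/2)
E
```

```text
[0.53454848 0.21680161 0.09385176] [ 5.82500651 -1.83324389 -2.75291273] [-0.41080551 -1.08652489 -0.92366967] 0.12695252386372288 1.6044104434514739
```

>>> {"op": "jog_arm", "data": {
  "series": [
    [[0, 1, 0, 0, 0, 0, 0], [0, 1, 0, 0, 0, 0, 0], [0, 1, 0, 0, 0, 0, 0], [0, 0, 0, 0, 0, 0, 0], [0, 0, 0, 0, 0, 0, 0], [0, 0, 0, 0, 0, 0, 0], [0, 0, 0, 0, 0, 0, 0], [0, 0, 0, 0, 0, 0, 0], [0, 0, 0, 0, 0, 0, 0], [0, 0, 0, 0, 0, 0, 0]]
  ]
}}

```text
time_s: 8.2
eef_pos: [0.5346, 0.2171, 0.0938]
eef_rot: [0.001, -0.017, 1.0, -0.002]
wrist_force: [6.5, -11.1, 1.1]
opening: 0.126
grasp_force: 63.7
```

>>> {"op": "jog_arm", "data": {
  "series": [
    [[0, -2, 0, 0, 0, 0, 0], [0, 0, 0, 0, 0, 0, 24], [0, 0, 0, 0, 0, 0, 24], [0, 0, 0, 0, 0, 0, 24], [0, 0, 0, 0, 0, 0, 24], [0, 0, 0, 0, 0, 0, 24], [0, 0, -10, 0, 0, 0, 24], [0, 0, -20, 0, 0, 0, 24], [0, 0, -30, 0, 0, 0, 24], [0, 0, -30, 0, 0, 0, 24]]
  ]
}}

```text
time_s: 9.2
eef_pos: [0.5326, 0.2181, 0.1847]
eef_rot: [-0.0, -0.017, 1.0, -0.0]
wrist_force: [-0.5, -0.1, 0.2]
opening: 0.28
grasp_force: 0.0
```

>>> {"op": "jog_arm", "data": {
  "series": [
    [[0, 0, 0, 0, 0, 0.145, 50], [0, 0, 0, 0, 0, 0.145, 50], [0, 0, 0, 0, 0, 0.145, 50], [0, 0, 0, 0, 0, 0.145, 50], [0, 0, 0, 0, 0, 0.145, 50], [0, 0, 0, 0, 0, 0.145, 50], [0, 0, 0, 0, 0, 0.145, 50], [0, 0, 0, 0, 0, 0.145, 50], [0, 0, 0, 0, 0, 0.145, 50], [0, 0, 0, 0, 0, 0.145, 50]]
  ]
}}

```text
time_s: 10.2
eef_pos: [0.533, 0.2182, 0.1842]
eef_rot: [0.0, 0.652, 0.758, 0.0]
wrist_force: [0.3, -1.5, 0.3]
opening: 0.584
grasp_force: 0.0
```

```bash
python3 - <<'E'
from h import *
o=ctrl.get_obs();r=o["eef_rot"];print(o["eef_pos"],o["wrist_force"],o["q"],2*np.arctan2(r[2],r[1])-np.pi/2)
c=ctrl.camera("side");s=ctrl.camera("top")
np.savez("side1.npz",w=cloud(c));cv2.imwrite("pics/side1.png",c["frame"])
a=c["frame"][110:215,235:340];b=s["frame"][160:250,220:340]
cv2.imwrite("pics/c2.png",np.hstack([cv2.resize(i,(400,400),interpolation=2) for i in(a,b)]))
E
```

```text
[0.53301425 0.21824063 0.18416139] [ 0.33592317 -1.47541919  0.30422655] [ 1.82642989e-01  2.28064119e-01  1.65017876e+00 -1.05567799e-06
  1.26267977e+00  3.34200951e-02] 0.1492232137739935
```

View pics/c2.png

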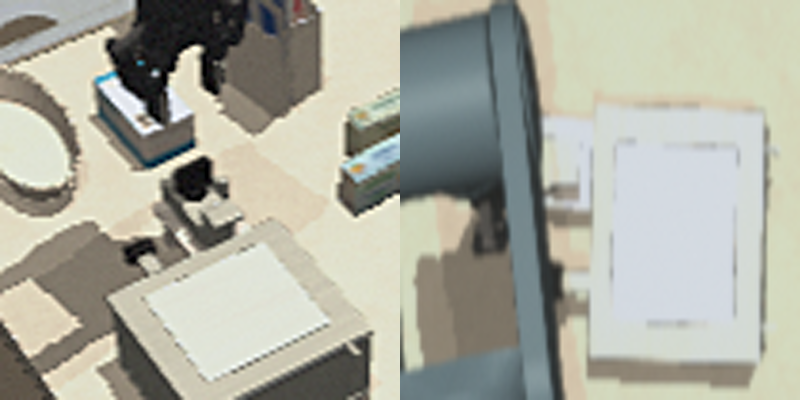

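The side crop shows the knob turned across the latch and the nose clear of the lid's edge, with a gap at about (235,215). Now the handle.

>>> {"op": "jog_arm", "data": {
  "series": [
    [[0, 0, 0, 0, 0, 0.149, 50], [-10, -20, 0, 0, 0, 0, 50], [-15, -30, 0, 0, 0, 0, 50], [-10, -20, 0, 0, 0, 0, 50], [-10, -10, 0, 0, 0, 0, 50], [0, 0, 25, 0, 0, 0, 50], [0, 0, 25, 0, 0, 0, 50], [0, 0, 20, 0, 0, 0, 50], [0, 0, 10, 0, 0, 0, 50], [0, 0, 0, 0, 0, 0, 50]]
  ]
}}

```text
time_s: 11.3
eef_pos: [0.4523, 0.1725, 0.1024]
eef_rot: [-0.001, 0.704, 0.71, -0.001]
wrist_force: [-0.7, -0.1, -0.4]
opening: 0.585
grasp_force: 0.0
```

```bash
python3 - <<'E'
from h import *
o=ctrl.get_obs();r=o["eef_rot"];print(o["eef_pos"],o["wrist_force"],2*np.arctan2(r[2],r[1])-np.pi/2)
c=ctrl.camera("side")
cv2.imwrite("pics/c3.png",cv2.resize(c["frame"][110:215,225:330],(500,500),interpolation=2))
E
```

```text
[0.4522577  0.17253934 0.10236073] [-0.68054174 -0.12039125 -0.40732664] 0.008224059957745666
```

View pics/c3.png

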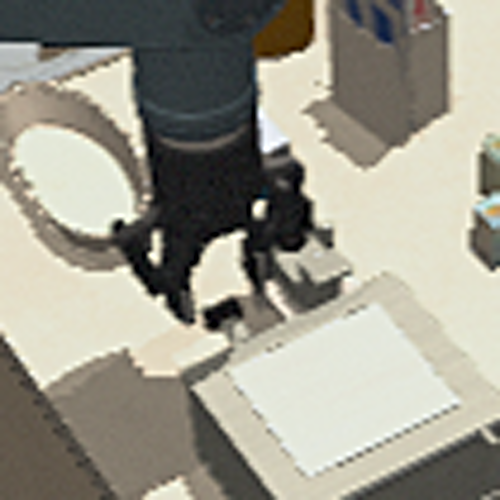

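The fingers straddle the stub, which sits at about (222,313) in the crop. I'll lower and grip.

>>> {"op": "jog_arm", "data": {
  "series": [
    [[0, 0, 12, 0, 0, 0, 50], [0, 0, 12, 0, 0, 0, 50], [0, 0, 8, 0, 0, 0, 50], [0, 0, 0, 0, 0, 0, 50], [0, 0, 0, 0, 0, 0, 0], [0, 0, 0, 0, 0, 0, 0], [0, 0, 0, 0, 0, 0, 0], [0, 0, 0, 0, 0, 0, 0], [0, 0, 0, 0, 0, 0, 0], [0, 0, 0, 0, 0, 0, 0]]
  ]
}}

```text
time_s: 12.35
eef_pos: [0.4534, 0.1727, 0.0716]
eef_rot: [0.0, 0.705, 0.709, 0.0]
wrist_force: [-2.4, 0.2, 4.0]
opening: 0.292
grasp_force: 59.2
```

```bash
python3 - <<'E'
from h import *
o=ctrl.get_obs();print(o["eef_pos"],o["wrist_force"],o["torque"],o["opening"])
y,z=.0,0
# arc steps from shut to upright, hinge -> handle radius 187
a=np.radians(np.arange(0,91,4.5));Y=187*np.cos(a);Z=187*np.sin(a)
print(np.c_[np.degrees(a)[1:],np.diff(Y).round(1),-np.diff(Z).round(1)])
E
```

```text
[0.45339344 0.17268341 0.07164207] [-2.42067641  0.20766208  3.96884355] [-0.03926493  0.32061207 -0.17114497] 0.29188434463956653
[[  4.5  -0.6 -14.7]
 [  9.   -1.7 -14.6]
 [ 13.5  -2.9 -14.4]
 [ 18.   -4.  -14.1]
 [ 22.5  -5.1 -13.8]
 [ 27.   -6.1 -13.3]
 [ 31.5  -7.2 -12.8]
 [ 36.   -8.2 -12.2]
 [ 40.5  -9.1 -11.5]
 [ 45.  -10.  -10.8]
 [ 49.5 -10.8 -10. ]
 [ 54.  -11.5  -9.1]
 [ 58.5 -12.2  -8.2]
 [ 63.  -12.8  -7.2]
 [ 67.5 -13.3  -6.1]
 [ 72.  -13.8  -5.1]
 [ 76.5 -14.1  -4. ]
 [ 81.  -14.4  -2.9]
 [ 85.5 -14.6  -1.7]
 [ 90.  -14.7  -0.6]]
```

>>> {"op": "jog_arm", "data": {
  "series": [
    [[-0.2, 0, -7.3, 0, 0, 0, 0], [-0.4, 0, -7.3, 0, 0, 0, 0], [-0.7, 0, -7.3, 0, 0, 0, 0], [-1.0, 0, -7.3, 0, 0, 0, 0], [-1.3, 0, -7.2, 0, 0, 0, 0], [-1.6, 0, -7.2, 0, 0, 0, 0], [-1.9, 0, -7.1, 0, 0, 0, 0], [-2.1, 0, -7.0, 0, 0, 0, 0], [-2.4, 0, -6.9, 0, 0, 0, 0], [-2.7, 0, -6.9, 0, 0, 0, 0]]
  ]
}}

```text
time_s: 13.35
eef_pos: [0.4531, 0.1579, 0.1432]
eef_rot: [0.0, 0.705, 0.709, -0.0]
wrist_force: [2.5, -5.1, -6.2]
opening: 0.289
grasp_force: 59.1
```

>>> {"op": "jog_arm", "data": {
  "series": [
    [[-3.0, 0, -6.7, 0, 0, 0, 0], [-3.1, 0, -6.6, 0, 0, 0, 0], [-3.5, 0, -6.5, 0, 0, 0, 0], [-3.7, 0, -6.3, 0, 0, 0, 0], [-4.0, 0, -6.2, 0, 0, 0, 0], [-4.2, 0, -6.0, 0, 0, 0, 0], [-4.5, 0, -5.8, 0, 0, 0, 0], [-4.6, 0, -5.7, 0, 0, 0, 0], [-4.9, 0, -5.5, 0, 0, 0, 0], [-5.1, 0, -5.3, 0, 0, 0, 0]]
  ]
}}

```text
time_s: 14.35
eef_pos: [0.4527, 0.1176, 0.2035]
eef_rot: [-0.001, 0.705, 0.709, -0.001]
wrist_force: [-3.9, -2.1, -5.4]
opening: 0.292
grasp_force: 59.2
```

>>> {"op": "jog_arm", "data": {
  "series": [
    [[-5.3, 0, -5.1, 0, 0, 0, 0], [-5.5, 0, -4.9, 0, 0, 0, 0], [-5.7, 0, -4.6, 0, 0, 0, 0], [-5.8, 0, -4.5, 0, 0, 0, 0], [-6.0, 0, -4.2, 0, 0, 0, 0], [-6.2, 0, -4.0, 0, 0, 0, 0], [-6.3, 0, -3.7, 0, 0, 0, 0], [-6.5, 0, -3.5, 0, 0, 0, 0], [-6.6, 0, -3.2, 0, 0, 0, 0], [-6.7, 0, -2.9, 0, 0, 0, 0]]
  ]
}}

```text
time_s: 15.35
eef_pos: [0.4521, 0.0572, 0.2435]
eef_rot: [-0.002, 0.705, 0.709, -0.001]
wrist_force: [-8.0, 1.2, -5.0]
opening: 0.294
grasp_force: 59.2
```

>>> {"op": "jog_arm", "data": {
  "series": [
    [[-6.8, -0.3, -2.7, 0, 0, 0, 0], [-7.0, -0.3, -2.4, 0, 0, 0, 0], [-7.0, -0.3, -2.1, 0, 0, 0, 0], [-7.1, 0, -1.9, 0, 0, 0, 0], [-7.2, 0, -1.6, 0, 0, 0, 0], [-7.2, 0, -1.3, 0, 0, 0, 0], [-7.3, 0, -1.0, 0, 0, 0, 0], [-7.3, 0, -0.7, 0, 0, 0, 0], [0, 0, 0, 0, 0, 0, 0], [0, 0, 0, 0, 0, 0, 0]]
  ]
}}

```text
time_s: 16.35
eef_pos: [0.4514, 0.0006, 0.2574]
eef_rot: [-0.002, 0.705, 0.709, -0.001]
wrist_force: [-10.0, 2.4, -3.4]
opening: 0.287
grasp_force: 59.0
```

```bash
cat > st.py <<'E'
from h import *
from scipy.optimize import least_squares
o=ctrl.get_obs();e=o["eef_pos"];print(e,o["wrist_force"],o["torque"])
P=np.array([[.1727,.0716],[.1579,.1432],[.1176,.2035],[.0572,.2435],e[1:]])
f=lambda p:np.hypot(*(P-p[:2]).T)-p[2]
s=least_squares(f,[-.0145,.07,.187]);print("circle",s.x,s.fun)
s2=least_squares(lambda p:f([p[0],p[1],.187]),[-.0145,.07]);print("r fixed",s2.x,s2.fun)
c=ctrl.camera("side");t=ctrl.camera("top")
for n,k in(("side",c),("top",t)):
    w=cloud(k);x,y,z=w.transpose(2,0,1)
    m=(x>.4)&(x<.575)&(y>-.07)&(y<.05)&(z>.1)&(z<.225)
    # robust plane of lid: y=a+b z + c x
    if m.sum()>50:
        Q=w[m];g=np.ones(len(Q),bool)
        for _ in range(6):
            A=np.c_[np.ones(len(Q)),Q[:,2]-.17,Q[:,0]-.487];p=np.linalg.lstsq(A[g],Q[g,1],rcond=None)[0];r=Q[:,1]-A@p;g=abs(r)<.006
        print(n,m.sum(),g.sum(),p,"lid tilt from vertical deg",np.degrees(np.arctan(p[1])))
i=c["frame"][90:215,235:360];j=t["frame"][150:250,230:330]
cv2.imwrite("pics/c4.png",np.hstack([cv2.resize(q,(400,400),interpolation=2) for q in(i,j)]))
E
python3 st.py
```

```text
[0.45143705 0.00057828 0.25737194] [-9.98794299  2.38102365 -3.38387258] [0.55931255 1.4850971  0.10108884]
circle [-0.01470984  0.07058616  0.1873794 ] [ 3.31740570e-05 -1.17753158e-04  1.62545483e-04 -1.08951846e-04
  3.09854741e-05]
r fixed [-0.01439358  0.07088075] [ 9.49644587e-05 -1.44033258e-04  1.10050927e-04 -1.22910813e-04
  9.12044121e-05]
side 1513 1502 [-0.00682373  0.10977916 -0.01349369] lid tilt from vertical deg 6.264796522864016
top 56 56 [-0.01162368  0.11753565  0.03748017] lid tilt from vertical deg 6.703540722424049
```

View pics/c4.png

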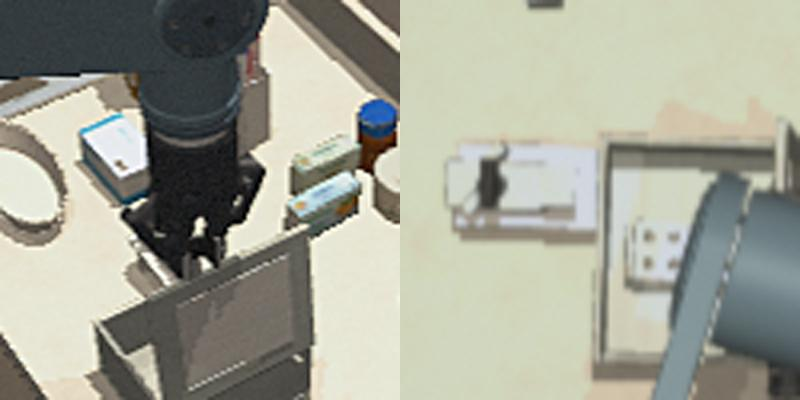

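The lid is nearly upright, the tank is open, and the knob and latch are still back. By the circle fit there are 4.6° to go.

>>> {"op": "jog_arm", "data": {
  "series": [
    [[-3, 0, -0.2, 0, 0, 0, 0], [-4, 0, -0.2, 0, 0, 0, 0], [-4, 0, -0.2, 0, 0, 0, 0], [-3, 0, 0, 0, 0, 0, 0], [-1.3, 0, 0, 0, 0, 0, 0], [0, 0, 0, 0, 0, 0, 0], [0, 0, 0, 0, 0, 0, 0], [0, 0, 0, 0, 0, 0, 0], [0, 0, 0, 0, 0, 0, 0], [0, 0, 0, 0, 0, 0, 0]]
  ]
}}

```text
time_s: 17.45
eef_pos: [0.4512, -0.0144, 0.258]
eef_rot: [-0.002, 0.705, 0.709, -0.001]
wrist_force: [-12.3, 2.3, -1.6]
opening: 0.287
grasp_force: 59.0
```

```bash
python3 st.py; python3 - <<'E'
from h import *
for n in("side","top"):   # bias: slopes of shut lid and counter in world
    w=np.load(n+"0.npz")["w"];x,y,z=w.transpose(2,0,1)
    for nm,m in(("lid",(x>.41)&(x<.565)&(y>-.01)&(y<.125)&(abs(z-.094)<.008)),("counter",(x>.3)&(x<.62)&(y>-.3)&(y<.4)&(abs(z)<.01))):
        Q=w[m];A=np.c_[np.ones(len(Q)),Q[:,:2]];p=np.linalg.lstsq(A,Q[:,2],rcond=None)[0];print(n,nm,"slope deg x,y",np.degrees(p[1:]))
E
```

```text
[ 0.45123806 -0.01441393  0.25803985] [-12.28304874   2.2726938   -1.56253196] [ 0.65702949  1.76163604 -0.0564749 ]
circle [-0.01480466  0.07052693  0.18748109] [ 2.66416918e-05 -1.09068490e-04  1.69730541e-04 -1.19534121e-04
  3.22303867e-05]
r fixed [-0.01441476  0.07091824] [ 1.16005372e-04 -1.39006634e-04  9.84271883e-05 -1.49420574e-04
  1.21610132e-04]
side 1363 1360 [-0.01299269  0.03318155 -0.01329901] lid tilt from vertical deg 1.9004653243045702
side lid slope deg x,y [-0.00748136  0.51237837]
side counter slope deg x,y [0.09333763 0.06570057]
top lid slope deg x,y [-0.07208693  0.17829672]
top counter slope deg x,y [ 0.04009711 -0.02171007]
```

```bash
python3 - <<'E'
from h import *
acc=[]
for k in range(4): acc.append(cloud(ctrl.camera("side")))
w=np.nanmedian(acc,0);x,y,z=w.transpose(2,0,1)
def fit(lo,hi):
    m=(x>.42)&(x<.56)&(y>-.05)&(y<.02)&(z>lo)&(z<hi);Q=w[m];g=np.ones(len(Q),bool)
    for _ in range(8):
        A=np.c_[np.ones(len(Q)),Q[:,2]-(lo+hi)/2,Q[:,0]-.487];p=np.linalg.lstsq(A[g],Q[g,1],rcond=None)[0];r=Q[:,1]-A@p;g=abs(r)<.004
    print(lo,hi,len(Q),g.sum(),p,np.degrees(np.arctan(p[1:])))
fit(.015,.075);fit(.105,.155);fit(.165,.225);fit(.105,.235)
for h in np.arange(.01,.24,.01):
    m=(x>.43)&(x<.55)&(abs(z-h)<.005)&(abs(y+.015)<.02);print("%.2f %d %.4f"%(h,m.sum(),np.median(y[m]) if m.any() else 0),end="; ")
E
```

```text
0.015 0.075 405 405 [-0.01097736 -0.00231156 -0.01220104] [-0.13244231 -0.69903336]
0.105 0.155 410 410 [-0.01462689  0.01810025 -0.01106671] [ 1.03695469 -0.63404976]
0.165 0.225 579 579 [-0.01238358  0.0403647  -0.00944697] [ 2.31147232 -0.5412555 ]
0.105 0.235 1186 1186 [-0.01315862  0.03979105 -0.01034506] [ 2.27865733 -0.59270731]
0.01 46 -0.0107; 0.02 57 -0.0108; 0.03 59 -0.0112; 0.04 61 -0.0111; 0.05 60 -0.0109; 0.06 61 -0.0110; 0.07 54 -0.0112; 0.08 58 -0.0112; 0.09 39 -0.0143; 0.10 73 -0.0148; 0.11 59 -0.0147; 0.12 69 -0.0155; 0.13 71 -0.0149; 0.14 73 -0.0146; 0.15 75 -0.0143; 0.16 72 -0.0140; 0.17 84 -0.0135; 0.18 77 -0.0130; 0.19 79 -0.0129; 0.20 81 -0.0123; 0.21 82 -0.0119; 0.22 96 -0.0117; 0.23 100 -0.0099;
```

The back face of the tank measures vertical (−0.1°), but the lid reads about 2° short in the side camera, and earlier the top camera said the same. The stub has probably crept in the pads, so I'll go about 6 mm further and compare.

>>> {"op": "jog_arm", "data": {
  "series": [
    [[-1, 0, 0, 0, 0, 0, 0], [-1, 0, 0, 0, 0, 0, 0], [-1, 0, 0, 0, 0, 0, 0], [-1, 0, 0, 0, 0, 0, 0], [-1, 0, 0, 0, 0, 0, 0], [0, 0, 0, 0, 0, 0, 0], [0, 0, 0, 0, 0, 0, 0], [0, 0, 0, 0, 0, 0, 0], [0, 0, 0, 0, 0, 0, 0], [0, 0, 0, 0, 0, 0, 0]]
  ]
}}

```text
time_s: 18.75
eef_pos: [0.4512, -0.0194, 0.258]
eef_rot: [-0.002, 0.705, 0.709, -0.001]
wrist_force: [-11.5, 1.3, -1.8]
opening: 0.287
grasp_force: 59.0
```

```bash
cat > m.py <<'E'
from h import *
o=ctrl.get_obs();print(o["eef_pos"],o["wrist_force"])
W={}
for n in("side","top"):
    cs=[ctrl.camera(n) for _ in range(4)];w=W[n]=np.nanmedian([cloud(c) for c in cs],0);x,y,z=w.transpose(2,0,1)
    for lo,hi in((.015,.075),(.105,.235)):
        m=(x>.41)&(x<.565)&(y>-.05)&(y<.03)&(z>lo)&(z<hi);Q=w[m];g=np.ones(len(Q),bool)
        if len(Q)<15: print(n,lo,len(Q));continue
        for _ in range(8):
            A=np.c_[np.ones(len(Q)),Q[:,2]-(lo+hi)/2,Q[:,0]-.487];p=np.linalg.lstsq(A[g],Q[g,1],rcond=None)[0];r=Q[:,1]-A@p;g=abs(r)<.004
        print(n,lo,hi,len(Q),g.sum(),p[0],"tilt",np.degrees(np.arctan(p[1])))
    if n=="top":
        for h in np.arange(.1,.25,.01):
            m=(x>.41)&(x<.57)&(abs(z-h)<.005)&(abs(y+.015)<.03);print("%.2f %d %.4f"%(h,m.sum(),np.median(y[m]) if m.any() else 0),end="; ")
    # lid top edge
    m=(x>.405)&(x<.568)&(abs(y+.015)<.025)&(z>.236)&(z<.255);print(n,"edge",m.sum(),np.median(w[m],0) if m.any() else 0)
    cv2.imwrite(f"pics/m_{n}.png",cs[-1]["frame"])
E
python3 m.py
```

```text
[ 0.4512084  -0.01940858  0.25804267] [-11.47020575   1.3323131   -1.82895517]
side 0.015 0.075 446 446 -0.010991906859510882 tilt -0.02031909033759043
side 0.105 0.235 1268 1268 -0.015087189737355972 tilt 0.7202239318055342
side edge 192 [ 0.49242779 -0.01233173  0.2440215 ]
top 0.015 9
top 0.105 0.235 21 16 -0.03253175273451772 tilt 0.20874551300000876
0.10 3 -0.0102; 0.11 2 -0.0101; 0.12 1 -0.0098; 0.13 0 0.0000; 0.14 0 0.0000; 0.15 0 0.0000; 0.16 0 0.0000; 0.17 0 0.0000; 0.18 0 0.0000; 0.19 3 -0.0072; 0.20 0 0.0000; 0.21 3 -0.0069; 0.22 9 -0.0169; 0.23 4 -0.0084; 0.24 43 -0.0129; top edge 51 [ 0.5458989  -0.01086991  0.24340331]
```

>>> {"op": "jog_arm", "data": {
  "series": [
    [[-1, 0, 0, 0, 0, 0, 0], [-1, 0, 0, 0, 0, 0, 0], [0, 0, 0, 0, 0, 0, 0], [0, 0, 0, 0, 0, 0, 0], [0, 0, 0, 0, 0, 0, 0], [0, 0, 0, 0, 0, 0, 0], [0, 0, 0, 0, 0, 0, 0], [0, 0, 0, 0, 0, 0, 0], [0, 0, 0, 0, 0, 0, 0], [0, 0, 0, 0, 0, 0, 0]]
  ]
}}

```text
time_s: 20.15
eef_pos: [0.4512, -0.0214, 0.258]
eef_rot: [-0.002, 0.705, 0.71, -0.001]
wrist_force: [-12.1, 2.1, -2.0]
opening: 0.283
grasp_force: 58.9
```

```bash
python3 m.py; python3 - <<'E'
from h import *
cs=[ctrl.camera("side") for _ in range(10)];w=np.nanmedian([cloud(c) for c in cs],0);x,y,z=w.transpose(2,0,1)
for lo,hi,xa,xb in((.015,.075,.41,.565),(.125,.215,.43,.545),(.105,.235,.545,.566),(.105,.235,.41,.425),(.1,.24,.41,.565)):
    m=(x>xa)&(x<xb)&(y>-.05)&(y<.03)&(z>lo)&(z<hi);Q=w[m];g=np.ones(len(Q),bool)
    for _ in range(8):
        A=np.c_[np.ones(len(Q)),Q[:,2]-(lo+hi)/2,Q[:,0]-.487];p=np.linalg.lstsq(A[g],Q[g,1],rcond=None)[0];r=Q[:,1]-A@p;g=abs(r)<.003
    se=r[g].std()/np.sqrt(g.sum())/Q[g,2].std();print(lo,hi,xa,xb,g.sum(),"tilt",np.degrees(p[1]),"+-",np.degrees(se),"rms",r[g].std())
f=cs[0]["frame"]
cv2.imwrite("pics/c5.png",cv2.resize(f[135:235,255:355],(600,600),interpolation=cv2.INTER_CUBIC))
E
```

```text
[ 0.45119111 -0.02138336  0.25797777] [-12.07579089   2.06326056  -1.96266112]
side 0.015 0.075 453 453 -0.010981096107598618 tilt -0.008840865183791211
side 0.105 0.235 1247 1247 -0.015895871875001737 tilt 0.08149059063426112
side edge 186 [ 0.49166127 -0.01398671  0.24395277]
top 0.015 7
top 0.105 0.235 20 20 -0.00876205280924113 tilt 0.4128141789638657
0.10 2 -0.0103; 0.11 3 -0.0102; 0.12 1 -0.0100; 0.13 0 0.0000; 0.14 0 0.0000; 0.15 0 0.0000; 0.16 1 -0.0084; 0.17 0 0.0000; 0.18 6 -0.0100; 0.19 3 -0.0099; 0.20 0 0.0000; 0.21 0 0.0000; 0.22 5 -0.0089; 0.23 2 -0.0087; 0.24 41 -0.0131; top edge 51 [ 0.54589803 -0.01306993  0.24340419]
0.015 0.075 0.41 0.565 463 tilt 0.08691536324897814 +- 0.09388657369013678 rms 0.0006115274589960556
0.125 0.215 0.43 0.545 633 tilt 0.1057835103439404 +- 0.04841263815300527 rms 0.0005485586092419639
0.105 0.235 0.545 0.566 159 tilt 0.024536445206633183 +- 0.07465996782041036 rms 0.0006087212480760248
0.105 0.235 0.41 0.425 127 tilt 0.22634979064844943 +- 0.07889247343113084 rms 0.0005788811750333377
0.1 0.24 0.41 0.565 1344 tilt 0.15435996430029436 +- 0.03587273681245379 rms 0.0009239654222413303
```

View pics/c5.png

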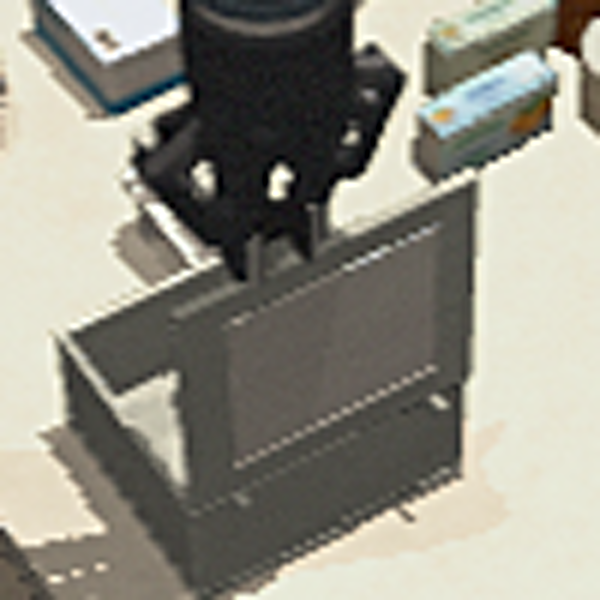

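The lid measures vertical to about 0.1°, with the back face of the tank reading 0.0–0.1°. The top-camera edge agrees within its resolution. The crop shows the lid upright with the handle gripped, at about (285,250). The lid is at rest, so I'm handing in.

```bash
python3 -c "
from h import *
o=ctrl.get_obs();print(o['grasp_force'],o['time_s'],np.abs(o['dq']).max());print(ctrl.hand_in())"
```

```text
58.857595324516296 21.05 0.00312346717871634
the job is handed in; nothing more can be done
None
```

I handed the job in at 21 s: the knob is turned to its stop, the latch is fully back, and the lid is held at rest by its handle, vertical to about 0.1° in the side camera (the coarser top camera suggests up to about 0.6° short).

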